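Clamp up a chopping board that has come apart

TASK

The little wooden chopping board has come apart into its three staves, which lie loose between the jaws of a one-hand ratchet bar clamp lying flat on the worktop. First nudge the staves lengthwise until their ends are flush with each other, then pump the clamp's trigger, squeezing it right in and letting it spring out again, until the jaws have closed the gaps and both soft pads press on the row; never push the far jaw in by hand. Squeeze gently, so that the pads are pressed in a little but not flattened and the wood is not crushed, and finish while still holding the trigger squeezed with the board clamped; leave the mug, tape roll and pen alone.

Things in the scene. Friction and masses are not known exactly. Their poses are not given: they have to be found in the camera images.
- clamp: One-hand bar clamp (aluminium, grey grip, toothed bar), loose, 0.8 kg, lying flat, 28 mm high, smooth underneath. Origin at worktop level, on the bar's centreline, in the near pad's face. x along the bar to the far jaw, y to the pistol grip, z up; both jaws point to -y (to y -115 mm). Body x -78 to -8, y -21 to 25; bar y -10 to 10, z 10 to 18 mm, its tail out to x -100, then to x -160.
- grip (a point): Where to squeeze from above, closing along clamp x: on the clamp at x -45, y 62, z 14 mm, midway between the back of the grip (27 mm to -x; a bar 20 mm thick, y 25 to 118, z 0 to 28 mm) and the front of the trigger at rest (27 mm to +x; 10 mm thick, y 28 to 98, z 5 to 23). 54 mm across at rest, about 35 mm fully squeezed; free on both sides.
- trigger (a joint): Trigger angle, rad: 0 at rest, 0.24 fully squeezed to the grip (19 mm at the grip point). A spring (1.5 to 2.5 N there) returns it. A full squeeze and full release draws the bar in by about one tooth, 6 mm; the first third of a squeeze may be idle. Free pumps take 4 to 6 N of squeeze; 15 N on the pads takes about 12 N; pumping on and on with a hard grip crushes the wood.
- bar (a joint): How far the bar with the far jaw is drawn in, m: 0 fully open (138 mm between pad faces), grows as the jaws close, at most 0.06; a pawl keeps it from running back by more than one 6 mm tooth. Starts at 0 to 0.014. The three staves (102 mm) are tight at 0.036; beyond that both pads yield and press by 2.5 N more for each mm.
- pad_near: Soft black pad on the near jaw, 40 mm long (along clamp y), 22 mm high, 12 mm thick; origin in the middle of its face at clamp x 0, y -85, z 14 mm; x points to the far jaw. Pressed in, it yields by 5 N for each mm; flattened at 6 mm (30 N), beyond which the wood is crushed.
- pad_far: The same pad on the far jaw, facing the near one; origin in the middle of its face; axes as the clamp's. It moves with the bar.
- far_jaw: The far jaw fixed on the end of the bar, axes as the clamp's and origin 138 mm short of its pad face (so on the near pad's face when the bar is at 0). Not to be pushed by hand.
- stave_1: Wooden stave next to the near jaw, loose, 0.07 kg, 34 mm wide (its x), 140 mm long (its y), 18 mm thick, outer corners rounded. Origin at the centre of its underside; axes start within 0.02 rad of the clamp's. Staves start with gaps of 3 to 8 mm and staggered up to 29 mm lengthwise, the inner ends 6 mm or more from the bar.
- stave_2: Middle stave, same size, square corners; origin and axes likewise.
- stave_3: Stave next to the far jaw, same as stave_1 mirrored; origin and axes likewise.
- stave_1_end (a point): Middle of stave_1's free end face (away from the bar: stave y -70 mm, 9 mm above its underside).
- stave_2_end (a point): The same point on stave_2.
- stave_3_end (a point): The same point on stave_3.
- tape_roll: Bystander: roll of brown tape standing flat, 96 mm across, 48 mm high; origin under its centre.
- mug: Bystander: small white mug with a red-brown inside, 62 x 87 x 51 mm; origin at its underside.
- pen: Bystander: pen lying near the front edge, 145 mm long along its y, 9 mm high; origin under its middle.

How it is judged:
By the outcome, as a careful person would: the job done as asked, in the order asked, and still so for the second after the job is handed in, while the arm keeps its last pose, push and grip.
It also fails if it takes over 61 s, if anything falls off the work surface, if the arm or the gripper's body presses on something with over 40 N, if the wrist force passes 120 N, or if a joint passes its speed limit or range.

ROBOT

A 6-joint arm with a two-finger parallel gripper is mounted at the origin on a cart in front of the work surface, level with it; the furniture and walls round the work are solid. World frame = base frame: x ahead of the robot, y to its left, z up, the work surface at z = 0. Lengths are in mm, angles in degrees, forces in N, time in s.
With the tool pointing down it reaches from about 350 to 850 mm from the base axis. Payload 8.1 kg.
Tool frame: the origin (TCP) lies midway between the tips of the shut fingers; the grasp point (between the pads) lies grip_depth behind it (grip_depth is the distance from the TCP to the grasp point, in mm); z points along the fingers, y is the line along which they close (so a half turn about z gives the same grasp; the last joint's range is limited). The gripper opens to 85 mm and grips with 20 to 120 N. Pads are 22 mm wide; open, the fingers measure 114 mm over their backs; the gripper's body (76 mm by 85 mm) begins 54 mm behind the grasp point. The pads swing forward as they close: fully open they stand 13 mm farther back than shut.
Start: joints at [-69.809, 7.471, 85.268, -0, 87.261, -4.893], TCP at [254.389, -543.408, 231.292] pointing down, gripper open.
Joint ranges: [-169.43, 169.43], [-51.17, 129.36], [1.28, 143.12], [-76.62, 256.62], [0, 156.53], [-152.29, 152.29]. Speed limits (degrees/s): [136.94, 136.94, 159.86, 180, 180, 180].

INTERFACE

Orientations are given as [roll, pitch, yaw] about the fixed x, y, z axes, in that order (R = Rz(yaw) Ry(pitch) Rx(roll)).
In Python, from bench import sense, snapshot, hand_in, grip_depth gives the robot as it stands. The module is installed in compiled form; this text tells all that it offers.
- The arm moves only by the tool apply_moves, never from a script. Its argument "series" is text: rows parted by semicolons, each of 5 numbers parted by spaces: the shift along the tool's x, y, z each as a share of 0.3 m, from -1 to 1, then the turn about the tool's z as a share of 2 rad, from -1 to 1, then the gripper's target within -1 to 1 (shut at 1, half-way at 0, fully open at -1). In form: tx ty tz twist gripper; .... A call has 1 to 5 rows; each row shifts and turns the commanded pose from where the row before left it, along the tool's axes as they then stand; what a row does not reach is not made up. A row lasts 1/12 s, in which the tool goes at most 41.7 mm and 7.16 degrees, less where a joint would pass 70% of its speed; a pose out of reach is approached as far as the arm can. A call with a number of a shift or a turn outside -1 to 1 is refused whole. A call with a gripper value outside its range is refused whole. The fingers move at their own pace and stop on an object; "squeeze" is the grip in N (left out, the last holds). Time passes only in rows, so rows that do not move let the fingers close. It gives the time, the measured TCP pose, the force, the opening and the grip force at its end, in the units of the state.
- sense(): the state, without advancing time (a new reading comes with each control period).
- snapshot(name): name is "side" or "top" or "wrist"; returns a dict with "frame" (480x640x3 uint8, blue, green, red), "depth" (480x640 float32, mm along the optical axis (not along the pixel's ray), 0 where there is no reading), "intrinsics" (3x3 intrinsics, pixels), "dist" ([k1, k2, p1, p2, k3] as OpenCV has them; the pictures are not rectified), "extrinsics" (4x4, takes a point from camera to world coordinates); the wrist camera has in their place "tool_from_camera" (4x4, takes a point from camera to tool coordinates, whose origin is the TCP and whose axes are the flange's). Camera axes: x right, y down, z forward; pixel columns grow to the right and rows downward; lengths in mm; the calibration is good to about 2 mm. A picture is of the moment at which its call begins: read the wrist's pose just before it.
- hand_in(): hands the job in; it is judged then, once.
The state is a dict: "time": time; "joint_pos": joint angles; "qd": joint speeds; "joint_efforts": joint torques, N m; "tool_pos": TCP position; "tcp_rot": TCP orientation; "ft_force": force on the tool from outside, world axes, zero at the start; "wrist_torque": the same for the moment, N m; "finger_gap": finger opening in mm; "grip_force": force on a finger pad.
Only numpy, scipy, OpenCV 4.12 (cv2) and the standard library are available. Lean on these libraries where they do the work, as an engineer would, in place of code of your own. Each camera call takes 0.05 s, during which the arm holds its last target. There are 200 camera calls.

## Working session

There is one attempt and no reset: what is moved stays moved. The work goes in short steps, Python scripts to look and compute and a tool call to move; the robot and the scene stay as the last step left them, time stands still between calls to the robot, and variables do not carry over. Pictures are saved under pics/ and viewed, at most 10 in all, crops included, and the job is handed in when it is done.

Besides the shell and the picture viewer there is one more tool, called after "Call:" by a JSON object that holds its "method" and its "body". apply_moves: Moves the arm, as the interface text tells. Its arguments: {"type":"object","properties":{"series":{"type":"string"},"squeeze":{"type":"number"}},"required":["series"]}

```bash
ls; mkdir -p pics
cat > h.py <<'E'
import numpy as np, cv2
from bench import sense, snapshot, hand_in, grip_depth
def rays(s,px,T=None):
    px=np.array(px,float).reshape(-1,1,2)
    u=cv2.undistortPoints(px,np.array(s["intrinsics"],float),np.array(s["dist"],float)).reshape(-1,2)
    return np.c_[u,np.ones(len(u))]
def onplane(s,px,z,T=None):
    T=np.array(s["extrinsics"]) if T is None else T
    d=rays(s,px)@T[:3,:3].T; o=T[:3,3]
    return o+d*((z-o[2])/d[:,2])[:,None]
def project(s,P,T=None):
    T=np.array(s["extrinsics"]) if T is None else T
    W=np.linalg.inv(T); r,_=cv2.Rodrigues(W[:3,:3])
    return cv2.projectPoints(np.array(P,float).reshape(-1,3),r,W[:3,3],np.array(s["intrinsics"],float),np.array(s["dist"],float))[0].reshape(-1,2)
E
python3 - <<'E'
from h import *
st=sense(); print(st, grip_depth)
for n in("top","side"):
    s=snapshot(n); cv2.imwrite(f"pics/{n}0.png",s["frame"]); np.savez(f"pics/{n}0.npz",**s)
    print(n,np.round(s["extrinsics"],2).tolist(),np.round(s["intrinsics"],1).tolist(),s["dist"])
E
```

```text
pics
{'time': 0.0, 'joint_pos': array([-6.98091675e+01,  7.51472232e+00,  8.53264529e+01,  1.64056373e-04,
        8.72619711e+01, -4.89127770e+00]), 'qd': array([-0.09468844,  0.09114948,  0.06276336, -0.00906509,  0.05721003,
        0.10415058]), 'joint_efforts': array([-1.54198489e-03, -5.69409478e+01, -5.00548017e+01, -4.09947479e-04,
        1.48748030e-02,  2.11384685e-05]), 'tool_pos': array([ 254.20497867, -542.90501279,  230.27554043]), 'tcp_rot': array([-1.79897243e+02, -8.95805172e-03,  2.50820942e+01]), 'ft_force': array([-0.01512373, -0.30968237,  0.17874118]), 'wrist_torque': array([-0.00639907, -0.01440817, -0.01661833]), 'grip_force': 0.0, 'finger_gap': 85.3875025722999} 18.700000000000003
top [[-0.01, -1.0, 0.04, 497.25], [-1.0, 0.01, -0.0, 21.19], [-0.0, -0.04, -1.0, 960.6], [0.0, 0.0, 0.0, 1.0]] [[444.5, 0.0, 321.0], [0.0, 444.5, 242.8], [0.0, 0.0, 1.0]] [-0.09984346  0.          0.          0.          0.        ]
side [[0.99, -0.05, 0.09, 434.52], [-0.1, -0.53, 0.84, -952.04], [0.0, -0.85, -0.53, 655.0], [0.0, 0.0, 0.0, 1.0]] [[509.8, 0.0, 324.1], [0.0, 509.8, 236.2], [0.0, 0.0, 1.0]] [-0.0493926  0.         0.         0.         0.       ]
```

View pics/top0.png

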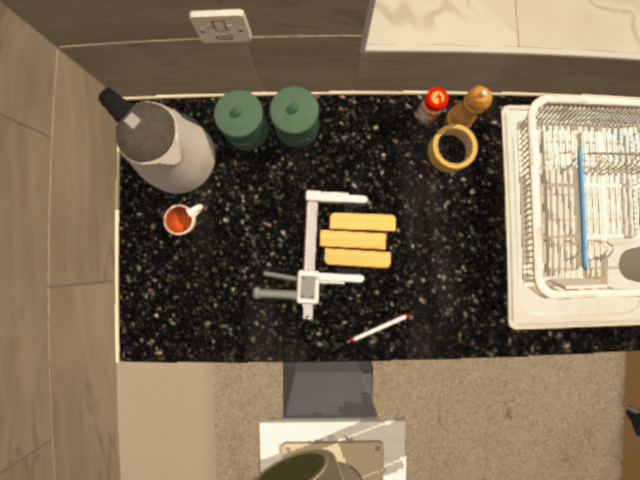

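View pics/side0.png

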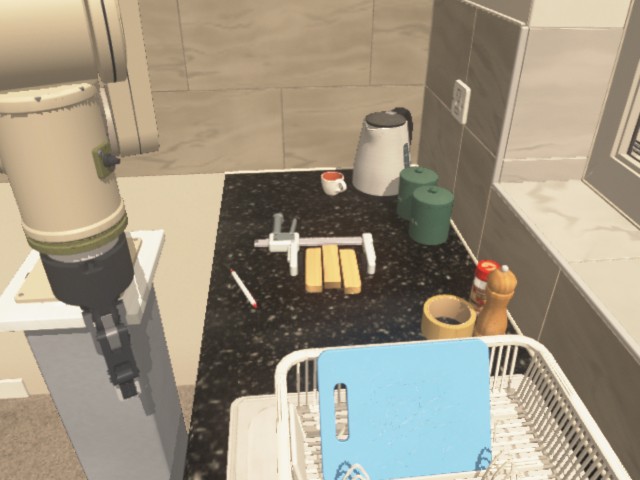

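The top view shows the clamp's bar running up the picture at col ~310, with the jaws pointing right at rows 197 and 279 and the grip and trigger at left (255–297, 275–295). The staves' free ends are on the right at cols ~391, 386 and 396, for staves 1 to 3. Stave 2 sits innermost. The side view agrees with this.

```bash
cat > meas.py <<'E'
from h import *
def staves(s,T=None,amin=300,z=18):
    hsv=cv2.cvtColor(s["frame"],cv2.COLOR_BGR2HSV)
    m=cv2.inRange(hsv,(12,70,120),(30,255,255))
    out=[]
    for c in cv2.findContours(m,cv2.RETR_EXTERNAL,cv2.CHAIN_APPROX_NONE)[0]:
        if cv2.contourArea(c)<amin: continue
        P=onplane(s,c.reshape(-1,2),z,T)[:,:2]
        (c0,wh,a)=cv2.minAreaRect(P.astype(np.float32))
        out.append((np.round(c0,1),np.round(wh,1),round(a,2),np.round(P.min(0),1),np.round(P.max(0),1),cv2.boundingRect(c)))
    return out,m
E
python3 - <<'E'
from meas import *
for n in("top","side"):
    s=dict(np.load(f"pics/{n}0.npz"))
    for o in staves(s)[0]:
        x,y,w,h=o[-1]
        print(n,*o, np.median(s["depth"][y+h//3:y+2*h//3,x+w//3:x+2*w//3]))
s=dict(np.load("pics/top0.npz"))
g=s["frame"][180:330,240:420]
cv2.imwrite("pics/topcrop.png",cv2.resize(g,None,fx=4,fy=4,interpolation=cv2.INTER_CUBIC))
# rough points: jaw edges, body, grip (z 28 top)
for name,p,z in [("farjaw tip",(367,199),28),("nearjaw tip",(363,279),28),("bar top",(313,205),18),("bar tail",(308,319),18),("grip end",(254,294),28),("mug",(180,220),30)]:
    print(name,onplane(s,p,z).round(1))
E
```

```text
top [72.7  5. ] [222.7  86.4] 88.86 [  27.4 -105.9] [114.2 116.4] (279, 440, 105, 40) 645.7001
top [ 146.  -369.7] [579.4 294.1] 88.27 [  -9.5 -662.7] [287.1 -83.2] (372, 352, 257, 128) 1841.5652
top [ 478.9 -668.2] [50.6 74.2] 88.03 [ 440.9 -694.8] [ 515.2 -642.6] (619, 248, 21, 34) 907.39233
top [542.2 -58.8] [168.1 115.6] 87.5 [ 482.7 -143.8] [601.2  25. ] (319, 212, 80, 56) 943.4892
top [ 582.7 -428. ] [ 25.9 201.1] 89.77 [ 482.1 -440.8] [ 683.2 -414.9] (520, 173, 14, 93) 951.0766
top [ 579.5 -504.5] [ 88.5 244.8] 89.74 [ 457.3 -549.1] [ 701.8 -460.5] (540, 165, 41, 112) 956.90063
top [ 760.1 -283. ] [100.3 141.8] 57.73 [ 691.9 -322.4] [ 839.2 -217.4] (430, 103, 48, 67) 966.0796
top [864.8 344.1] [230.6  10.5] 89.96 [859.5 228.8] [870.  459.4] (122, 93, 103, 7) 968.67334
top [860.9 -88.7] [254.2  18.5] 89.14 [ 850. -216.] [870.7  38.3] (311, 89, 117, 10) 971.4586
top [ 868.1 -490.7] [ 61.7 458.7] 6.37 [ 819.  -721.5] [ 881.1 -260.4] (447, 85, 193, 28) 865.99835
top [1026.1  271.9] [ 81.2 690.3] 0.95 [985.9 -73.8] [1067.3  616.6] (60, 8, 302, 40) 676.0323
top [561.8 443.3] [1108.8
[... 460 characters left out ...]
262
side [544.  -70.3] [180.6 114.7] 85.91 [ 482.7 -163.7] [602.3  20. ] (305, 244, 57, 50) 1094.6934
side [-161.4 1070.5] [ 89.9 915.3] 15.35 [-311.1  635.3] [ -17.9 1522.8] (107, 79, 32, 72) 920.9678
side [-333.6  751.5] [ 392.8 1547.9] 18.18 [-694.4   36.3] [  54.6 1543.3] (0, 79, 127, 176) 384.69086
side [ 261.5 2351.8] [3863.2 3002.5] 83.35 [-1005.8   435.6] [1976.5 4444.3] (106, 0, 328, 177) 1413.3849
side [-1128.8  3065.2] [ 741.7 2917.9] 16.55 [-1589.4  1755.3] [-394.7 4524.8] (0, 0, 111, 72) 335.92023
farjaw tip [[626.8 -77.6  28. ]]
nearjaw tip [[458.4 -66.3  28. ]]
bar top [[616.7  36.8  18. ]]
bar tail [[375.1  50.3  18. ]]
grip end [[429.8 162.6  28. ]]
mug [[587.6 319.3  30. ]]
```

View pics/topcrop.png

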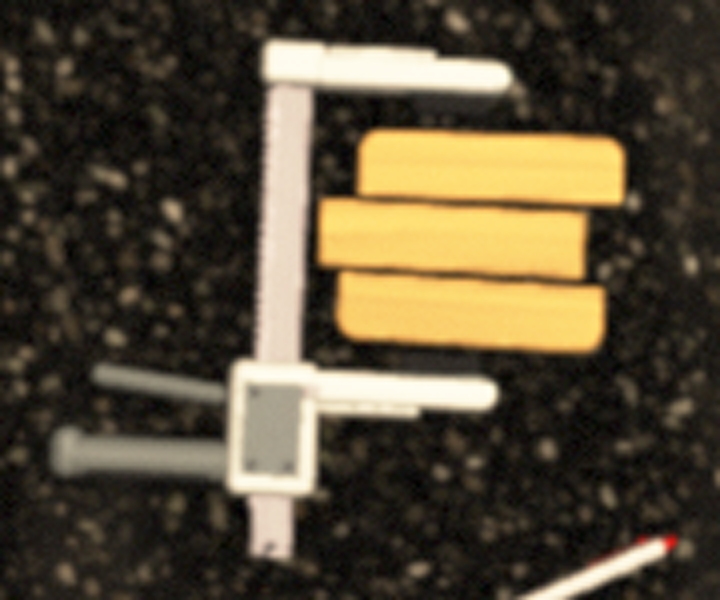

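The crop shows the clamp turned about -3° from world x, with gaps between all three staves. Free ends are at crop (603,320), (585,243) and (625,167). I'll move above the free ends for a close look.

Call:
{"method": "apply_moves", "body": {"series": "0.088 -0.094 -0.02 0 -1;0.088 -0.094 -0.02 0 -1;0.088 -0.094 -0.02 0 -1;0.088 -0.094 -0.02 0 -1;0.088 -0.094 -0.02 0 -1"}}

```text
time: 0.52
tool_pos: [314.1, -357.9, 260.9]
tcp_rot: [-179.9, 0.0, 25.1]
ft_force: [0.0, 0.2, 0.3]
finger_gap: 85.1
grip_force: 0.0
```

Call:
{"method": "apply_moves", "body": {"series": "0.088 -0.094 0 0 -1;0.088 -0.094 0 0 -1;0.088 -0.094 0 0 -1;0.12 -0.01 0 0 -1;0.12 -0.01 0 0 -1"}}

```text
time: 0.93
tool_pos: [413.0, -211.6, 261.5]
tcp_rot: [179.9, -0.0, 25.1]
ft_force: [0.7, -1.8, 0.2]
finger_gap: 85.2
grip_force: 0.0
```

Call:
{"method": "apply_moves", "body": {"series": "0.12 -0.01 0 0 -1;0.12 -0.01 0 0 -1;0.12 -0.01 0 0 -1;0.12 -0.01 0 0 -1;0 0 0 -0.06 -1"}}

```text
time: 1.35
tool_pos: [541.4, -137.9, 259.3]
tcp_rot: [-179.8, -0.0, 31.9]
ft_force: [0.2, 0.1, -0.4]
finger_gap: 85.4
grip_force: 0.0
```

Call:
{"method": "apply_moves", "body": {"series": "0 0 0 -0.06 -1;0 0 0 -0.06 -1;0 0 0 -0.06 -1;0 0 0 -0.06 -1;0 0 0 -0.06 -1"}}

```text
time: 1.77
tool_pos: [537.8, -141.5, 260.6]
tcp_rot: [-179.9, 0.0, 66.7]
ft_force: [-1.0, 0.1, -0.1]
finger_gap: 85.4
grip_force: 0.0
```

Call:
{"method": "apply_moves", "body": {"series": "0 0 0 -0.06 -1;0 0 0 -0.06 -1;0 0 0 -0.06 -1;0 0 0 0 -1;0 0 0 0 -1"}}

```text
time: 2.18
tool_pos: [537.8, -141.6, 260.8]
tcp_rot: [-180.0, -0.0, 86.7]
ft_force: [-0.1, 0.5, 0.1]
finger_gap: 85.6
grip_force: 0.0
```

```bash
cat >> h.py <<'E'
from scipy.spatial.transform import Rotation as Ro
def wrist():
    st=sense(); s=snapshot("wrist")
    B=np.eye(4); B[:3,:3]=Ro.from_euler("xyz",st["tcp_rot"],degrees=True).as_matrix(); B[:3,3]=st["tool_pos"]
    return st,s,B@np.array(s["tool_from_camera"])
E
python3 - <<'E'
from meas import *
st,s,T=wrist(); cv2.imwrite("pics/w1.png",s["frame"]); np.savez("pics/w1.npz",T=T,**s)
print(st["time"],st["tool_pos"],st["tcp_rot"],st["joint_pos"].round(1),st["ft_force"].round(1)); print(np.round(s["tool_from_camera"],2).tolist(),s["dist"],s["intrinsics"])
for o in staves(s,T,2000)[0]: print(*o)
E
```

```text
2.1833 [ 537.80024334 -141.59334142  260.84766576] [-1.79955162e+02 -1.29554876e-02  8.67462951e+01] [-20.    0.1  89.9  -0.   90.1 -16.8] [-0.1  0.5  0.1]
[[-0.0, -0.96, -0.29, 73.54], [1.0, -0.0, 0.0, -0.33], [-0.0, -0.29, 0.96, -143.14], [0.0, 0.0, 0.0, 1.0]] [0.01859304 0.         0.         0.         0.        ] [[377.78692465   0.         316.9755268 ]
 [  0.         377.78692465 235.92121102]
 [  0.           0.           1.        ]]
[ 772.4 -293.3] [102.5 199.2] 57.59 [ 688.7 -343.3] [ 875.  -213.4] (459, 251, 163, 101)
[581.4 -70.3] [141.1  36.3] 87.6 [ 560.7 -141.1] [601.8   0.8] (339, 40, 40, 153)
[505.  -57.9] [140.7  36.2] 85.83 [ 483.  -128.9] [527.1  12.6] (259, 30, 39, 155)
[544.1 -49. ] [140.6  34.9] 85.97 [ 522.  -119.9] [565.9  22.3] (300, 16, 39, 158)
```

View pics/w1.png

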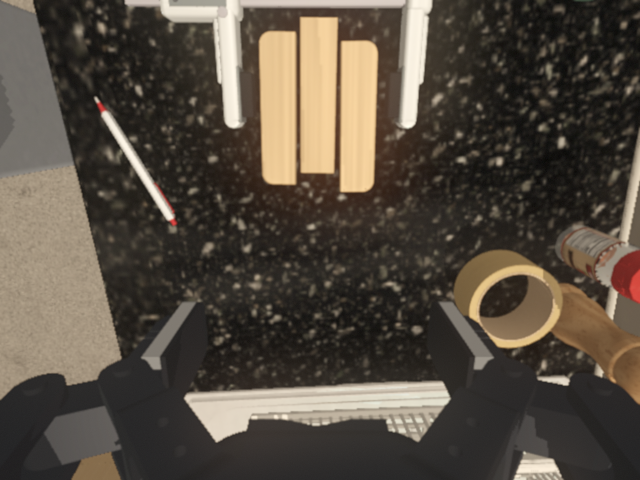

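The wrist view shows the staves with free ends at rows ~184, 173 and 191 (stave 1 at col 278, stave 2 at 318, stave 3 at 357). The jaw tips are at (234,126) and (405,126), and the measured stave sizes of 140x35 agree with the given ones. Next I'll refine the clamp direction from the jaws.

Run:
```python
from meas import *
d=dict(np.load("pics/w1.npz")); T=d["T"]
hsv=cv2.cvtColor(d["frame"],cv2.COLOR_BGR2HSV)
m=cv2.inRange(hsv,(0,0,170),(180,45,255)); m[140:]=0
for name,(a,b) in {"near":(215,250),"far":(390,435)}.items():
    mm=m.copy(); mm[:,:a]=0; mm[:,b:]=0; mm[:20]=0
    ys,xs=np.nonzero(mm); P=onplane(d,np.c_[xs,ys],28,T)[:,:2]
    low=P[np.argsort(ys)[-12:]].mean(0)
    rows=range(40,115,5)
    L=[onplane(d,[(xs[ys==r].min(),r),(xs[ys==r].max(),r)],28,T)[:,:2] for r in rows]
    L=np.array(L)
    for k in(0,1):
        f=np.polyfit(L[:,k,1],L[:,k,0],1); print(name,k,"slope deg",np.degrees(np.arctan(f[0])).round(2),"x at y=-50",np.polyval(f,-50).round(1))
    print(name,"tip",low.round(1), "depth z", [round(float((T@np.r_[rays(d,[(int(np.mean(xs[ys==r])),r)])[0]*d["depth"][r,int(np.mean(xs[ys==r]))],1])[2]),1) for r in(60,100)])
# stave free-end edges
for o in staves(d,T,2000)[0][1:]: 
    print(o[0],o[2])
```

```text
near 0 slope deg -1.63 x at y=-50 455.3
near 1 slope deg 7.05 x at y=-50 468.7
near tip [464.  -69.3] depth z [29.1, 28.4]
far 0 slope deg 2.58 x at y=-50 622.6
far 1 slope deg 8.37 x at y=-50 637.1
far tip [628.1 -78.8] depth z [28.7, 28.2]
[581.4 -70.3] 87.6
[505.  -57.9] 85.83
[544.1 -49. ] 85.97
```

Call:
{"method": "apply_moves", "body": {"series": "-0.04 0.066 0.12 0 1;-0.04 0.066 0.12 0 1;0 0 0.12 0 1;0 0 0.12 0 1;0 0 0.12 0 1", "squeeze": 20}}

```text
time: 2.65
tool_pos: [575.2, -167.2, 81.3]
tcp_rot: [-180.0, -0.0, 86.7]
ft_force: [-0.2, -0.1, -0.1]
finger_gap: 25.5
grip_force: 0.0
```

Call:
{"method": "apply_moves", "body": {"series": "0 0 0.06 0 1;0 0 0.06 0 1;0 0 0 0 1;0 0 0 0 1"}}

```text
time: 2.98
tool_pos: [574.2, -166.6, 46.1]
tcp_rot: [-179.8, -0.1, 86.8]
ft_force: [0.4, -0.4, 0.6]
finger_gap: -0.1
grip_force: 0.0
```

Call:
{"method": "apply_moves", "body": {"series": "0 0.006 0.065 0 1;0 0 0.065 0 1;0.02 0 0 0 1;0.02 0 0 0 1;0.02 0 0 0 1"}}

```text
time: 3.4
tool_pos: [579.3, -148.9, 10.3]
tcp_rot: [179.9, 0.0, 86.9]
ft_force: [0.1, 0.8, 0.6]
finger_gap: -0.1
grip_force: 0.2
```

Call:
{"method": "apply_moves", "body": {"series": "0.02 0 0 0 1;0.015 0 0 0 1;0.01 0 0 0 1;0.005 0 0 0 1;0.004 0 0 0 1"}}

```text
time: 3.82
tool_pos: [579.2, -132.8, 8.6]
tcp_rot: [180.0, 0.0, 87.0]
ft_force: [-0.4, -0.6, 0.9]
finger_gap: -0.3
grip_force: 0.2
```

```bash
cat > look.py <<'E'
import sys
from meas import *
st,s,T=wrist(); cv2.imwrite(f"pics/{sys.argv[1]}.png",s["frame"]); np.savez(f"pics/{sys.argv[1]}.npz",T=T,**s)
ex=np.array([.9984,-.0567]); ey=np.array([.0567,.9984]); t=st["tool_pos"][:2]
print(st["time"],st["tool_pos"].round(1),"tcp ex,ey",(t@ex).round(1),(t@ey).round(1),st["ft_force"].round(1))
for o in staves(s,T,1500)[0]: print(*o,"ctr ex,ey",(o[0]@ex).round(1),(o[0]@ey).round(1))
E
python3 look.py w2
```

```text
3.8167 [ 579.2 -132.8    8.6] tcp ex,ey 585.8 -99.7 [-0.4 -0.6  0.9]
[581.5 -73.1] [98.7 34.1] 86.58 [ 561.8 -122.6] [601.1 -23.1] (261, 0, 110, 292) ctr ex,ey 584.7 -40.0
[523.4 -74.8] [108.8  75.4] 86.27 [ 483.  -128.7] [564.4 -19.8] (8, 0, 254, 315) ctr ex,ey 526.8 -45.0
```

View pics/w2.png

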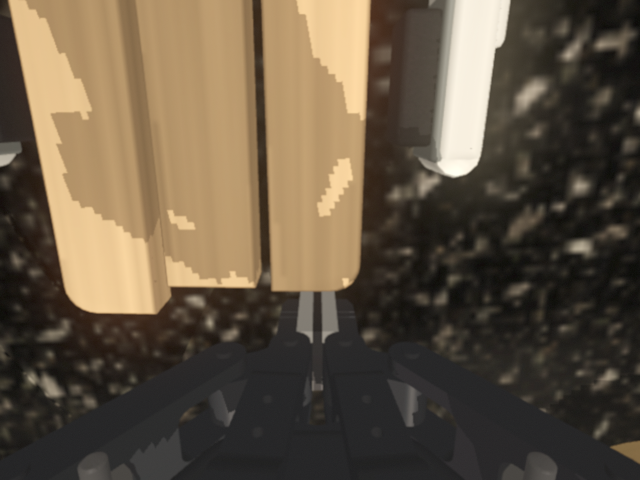

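Stave 3's end is at row 290, nearly level with stave 2's at row 287, and the fingers are square on it. I'll push it a little more, then do stave 1 and stave 2 to the same line.

Call:
{"method": "apply_moves", "body": {"series": "0.005 0 0 0 1;0.004 0 0 0 1;0 0 0 0 1"}}

```text
time: 4.12
tool_pos: [579.0, -130.2, 8.1]
tcp_rot: [-180.0, -0.0, 87.0]
ft_force: [0.2, -0.5, 0.2]
finger_gap: 0.1
grip_force: 0.0
```

Call:
{"method": "apply_moves", "body": {"series": "-0.06 0 0 0 1;-0.06 0 0 0 1;0 -0.129 0 0 1;0 -0.129 0 0 1;0 0 0 0 1"}}

```text
time: 4.53
tool_pos: [488.7, -159.1, 2.4]
tcp_rot: [-179.1, -0.3, 86.9]
ft_force: [-2.0, 0.6, -1.9]
finger_gap: -0.2
grip_force: 0.0
```

```bash
python3 look.py w3
```

```text
4.5333 [ 488.7 -159.1    2.4] tcp ex,ey 496.9 -131.2 [-2.   0.6 -1.9]
[558.9 -89.7] [67.2 77. ] 86.2 [ 519.  -123.7] [596.5 -53.6] (398, 0, 242, 224) ctr ex,ey 563.1 -57.9
[501.6 -89.9] [75.5 34. ] 85.74 [ 482.8 -128.5] [521.3 -51.5] (293, 0, 116, 244) ctr ex,ey 505.9 -61.3
```

Call:
{"method": "apply_moves", "body": {"series": "0 0 0 0 1;0 0 0 0 1"}}

```text
time: 4.75
tool_pos: [501.3, -162.7, 9.2]
tcp_rot: [179.9, 0.0, 87.0]
ft_force: [-0.5, 0.5, -0.0]
finger_gap: 0.1
grip_force: 0.0
```

Call:
{"method": "apply_moves", "body": {"series": "0.03 -0.008 0 0 1;0.03 0 0 0 1;0.02 0 0 0 1;0.015 0 0 0 1;0.01 0 0 0 1"}}

```text
time: 5.17
tool_pos: [499.6, -129.6, 8.3]
tcp_rot: [180.0, 0.0, 87.0]
ft_force: [0.5, 0.3, 1.2]
finger_gap: 0.3
grip_force: 0.3
```

Call:
{"method": "apply_moves", "body": {"series": "0.01 0 0 0 1;0.005 0 0 0 1;0.002 0 0 0 1;0 0 0 0 1;0 0 0 0 1"}}

```text
time: 5.58
tool_pos: [499.3, -125.6, 8.2]
tcp_rot: [-180.0, -0.0, 87.0]
ft_force: [-0.1, -0.3, 0.9]
finger_gap: -0.1
grip_force: 0.0
```

```bash
python3 look.py w4
```

```text
5.5833 [ 499.3 -125.6    8.2] tcp ex,ey 505.6 -97.0 [-0.1 -0.3  0.9]
[560.6 -70.7] [101.2  76. ] 86.31 [ 520.2 -122. ] [600.9 -18. ] (370, 0, 263, 300) ctr ex,ey 563.7 -38.8
[502.2 -65.7] [98.3 33.9] 86.15 [ 482.9 -115.7] [522.2 -16. ] (264, 0, 110, 292) ctr ex,ey 505.1 -37.1
```

Call:
{"method": "apply_moves", "body": {"series": "-0.035 0 0 0 1;0 0.045 0 0 1;0 0.045 0 0 1;0 0.045 0 0 1;0 0 0 0 1"}}

```text
time: 6.05
tool_pos: [541.5, -139.5, 8.9]
tcp_rot: [179.9, 0.0, 86.9]
ft_force: [0.2, -0.2, 0.5]
finger_gap: 0.1
grip_force: 0.0
```

Call:
{"method": "apply_moves", "body": {"series": "0.012 0 0 0 1;0.012 0 0 0 1;0.006 0 0 0 1;0.005 0 0 0 1;0 0 0 0 1"}}

```text
time: 6.47
tool_pos: [539.3, -127.1, 8.1]
tcp_rot: [-180.0, -0.0, 87.0]
ft_force: [0.4, -0.0, -0.3]
finger_gap: 0.1
grip_force: 0.0
```

```bash
python3 look.py w5
```

```text
6.4667 [ 539.3 -127.1    8.1] tcp ex,ey 545.6 -96.4 [ 0.4 -0.  -0.3]
[580.3 -70.5] [100.2  36.5] 87.05 [ 560.1 -120.4] [601.  -19.6] (370, 0, 131, 297) ctr ex,ey 583.4 -37.5
[542.3 -67.6] [98.6 34.2] 86.69 [ 522.6 -117.7] [562.1 -17.6] (264, 0, 110, 293) ctr ex,ey 545.3 -36.7
[503.4 -65.6] [98.5 37.2] 86.86 [ 482.8 -115.6] [524.6 -15.8] (135, 0, 129, 293) ctr ex,ey 506.3 -37.0
```

View pics/w5.png

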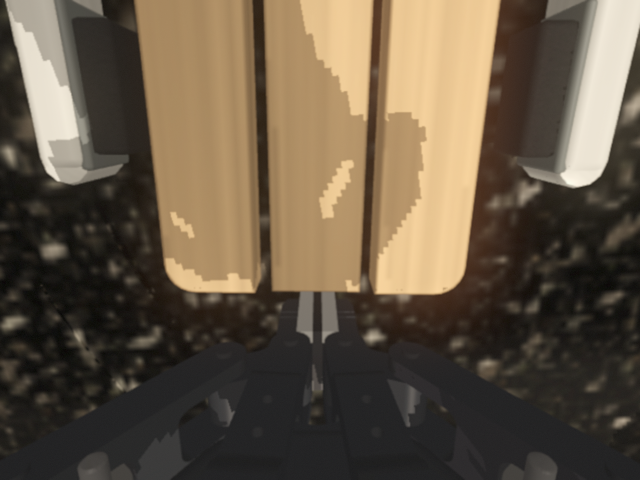

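The three ends are at rows ~293, 291 and 294–297, flush within about 1 mm. Stave 3 is slightly proud, so it gets one touch-up to the same line.

Call:
{"method": "apply_moves", "body": {"series": "-0.03 0 0 0 1;0 0.042 0 0 1;0 0.042 0 0 1;0 0.042 0 0 1;0 0 0 0 1"}}

```text
time: 6.93
tool_pos: [579.2, -139.7, 9.0]
tcp_rot: [179.9, 0.0, 87.0]
ft_force: [1.1, 1.3, 0.2]
finger_gap: -0.2
grip_force: 0.0
```

Call:
{"method": "apply_moves", "body": {"series": "0.012 0 0 0 1;0.01 0 0 0 1;0.006 0 0 0 1;0.003 0 0 0 1;0 0 0 0 1"}}

```text
time: 7.35
tool_pos: [577.1, -128.9, 8.1]
tcp_rot: [-180.0, -0.0, 87.0]
ft_force: [0.4, -0.8, 0.6]
finger_gap: 0.0
grip_force: 0.0
```

```bash
python3 look.py w6
```

```text
7.35 [ 577.1 -128.9    8.1] tcp ex,ey 583.5 -96.0 [ 0.4 -0.8  0.6]
[581.6 -69.3] [98.2 34.2] 86.81 [ 561.8 -118.7] [601.1 -19.5] (268, 0, 110, 292) ctr ex,ey 584.6 -36.2
[523.3 -66.7] [99.9 76.1] 86.36 [ 482.9 -117.5] [564.2 -16. ] (10, 0, 257, 295) ctr ex,ey 526.2 -36.9
```

Run:
```python
from meas import *
ex=np.array([.9984,-.0567]); ey=np.array([.0567,.9984])
d=dict(np.load("pics/w5.npz")); 
P=onplane(d,[(143,100),(513,100)],25,d["T"])[:,:2]; print("pad faces ex",P@ex)
g=cv2.cvtColor(d["frame"],cv2.COLOR_BGR2GRAY); print(g[100,76:160:4],g[100,495:560:4])
t=dict(np.load("pics/top0.npz"))
B=onplane(t,[(308.25,286.75)],28)[:,:2]; print("body ctr",B@ex,B@ey)
for p in [(253,292),(264,273)]: 
    Q=onplane(t,[p],28)[:,:2]; print(Q@ex,Q@ey)
```

```text
pad faces ex [490.68051086 606.45453333]
[112  98  77  52  53  52  49  47  49  47  45  42  39  40  38  39  38  43
 135 142 141] [75 68 56 53 51 49 49 46 49 55 61 61 62 62 64 66 66]
body ctr [440.28107322] [73.6790888]
[423.98297918] [189.02783489]
[464.83025296] [167.76172824]
```

Call:
{"method": "apply_moves", "body": {"series": "-0.03 0 -0.08 0 0.5;0 0 -0.12 0 0;0 0 -0.12 0 -0.5;0 0 -0.1 0 -1;0.05 -0.12 0 0 -1"}}

```text
time: 7.82
tool_pos: [550.8, -125.4, 144.1]
tcp_rot: [179.0, 0.3, 86.9]
ft_force: [2.3, -0.7, 2.7]
finger_gap: 60.4
grip_force: 0.0
```

Call:
{"method": "apply_moves", "body": {"series": "0.1 -0.09 0 0 -1;0.1 -0.09 0 0 -1;0.1 -0.09 0 0 -1;0.1 -0.09 0 0 -1;0 0 0 0 -1"}}

```text
time: 8.23
tool_pos: [435.7, 8.3, 132.9]
tcp_rot: [-179.8, -0.1, 87.1]
ft_force: [-1.0, -0.4, 0.3]
finger_gap: 85.2
grip_force: 0.0
```

Call:
{"method": "apply_moves", "body": {"series": "0 0 0 0 -1;0 0 0 0 -1"}}

```text
time: 8.4
tool_pos: [440.9, 4.1, 134.7]
tcp_rot: [179.9, 0.0, 87.0]
ft_force: [-0.5, 0.3, 0.3]
finger_gap: 85.5
grip_force: 0.0
```

```bash
python3 look.py w7
```

```text
8.4 [440.9   4.1 134.7] tcp ex,ey 440.0 29.1 [-0.5  0.3  0.3]
[541.9 -45.5] [143.3 117.2] 86.87 [ 480.9 -116.4] [603.  28.] (374, 190, 174, 178) ctr ex,ey 543.6 -14.7
```

View pics/w7.png

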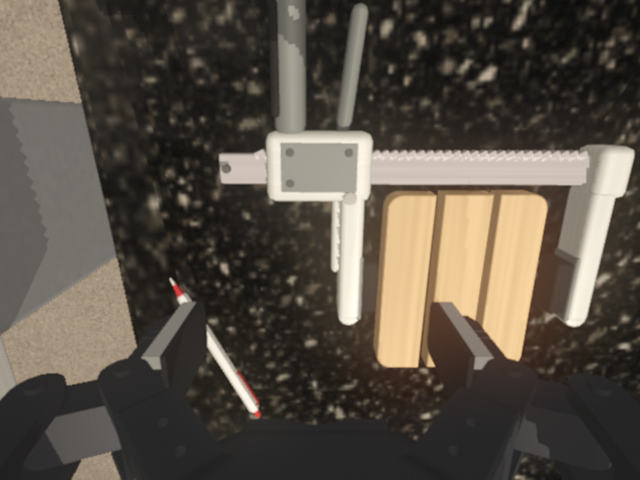

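The wrist view shows the grip bar at cols 277–305, the trigger at (345,115)–(360,10), the body at (268–371, 131–200), and the three staves flush. Next I'll locate the grip point from the body.

Run:
```python
from meas import *
ex=np.array([.9984,-.0567]); ey=np.array([.0567,.9984])
d=dict(np.load("pics/w7.npz")); T=d["T"]
for n,px,z in [("body ctr",(319,166),28),("body L",(268,166),28),("body R",(371,166),28),("grip L@60",(277,60),28),("grip R@60",(305,60),28),("trig R@60",(361,60),23),("trig L@60",(346,60),23),("bar lo",(480,184),18),("bar hi",(480,152),18),("trig lo",(345,124),23)]:
    P=onplane(d,[px],z,T)[0,:2]; print(n,P.round(1),(P@ex).round(1),(P@ey).round(1))
```

```text
body ctr [444.7  49. ] 441.2 74.2
body L [411.4  50.8] 407.9 74.0
body R [478.7  47.2] 475.2 74.3
grip L@60 [422.6 113.4] 415.5 137.2
grip R@60 [439.5 112.5] 432.4 137.3
trig R@60 [473.8 111.4] 466.7 138.1
trig L@60 [464.6 111.9] 457.5 138.1
bar lo [554.8  29.7] 552.3 61.1
bar hi [553.2  51.3] 549.4 82.6
trig lo [462.9  74.4] 457.9 100.5
```

Call:
{"method": "apply_moves", "body": {"series": "0.12 0 0 0 -1;0.12 0 0 0 -1;0.11 0 0 0 -1;0 0 0.1 0 -0.8;0 0 0.1 0 -0.8"}}

```text
time: 8.87
tool_pos: [449.4, 110.3, 75.8]
tcp_rot: [179.7, -0.1, 87.1]
ft_force: [0.3, 0.5, -0.4]
finger_gap: 77.3
grip_force: 0.0
```

Call:
{"method": "apply_moves", "body": {"series": "0 0 0.1 0 -0.7;0 0 0.05 0 -0.7;0 0 0.05 0 -0.7;0 0 0 0 -0.7;0 0 0 0 -0.7"}}

```text
time: 9.28
tool_pos: [445.9, 108.2, 13.6]
tcp_rot: [-179.9, 0.0, 86.9]
ft_force: [-0.1, -0.6, 0.8]
finger_gap: 72.5
grip_force: 0.0
```

Call:
{"method": "apply_moves", "body": {"series": "0 0.004 0.02 0 -0.7;0 0 0.02 0 -0.7;0 0 0 0 -0.5;0 0 0 0 -0.4;0 0 0 0 -0.3"}}

```text
time: 9.7
tool_pos: [447.1, 109.0, 2.5]
tcp_rot: [-180.0, -0.0, 87.0]
ft_force: [-1.8, 0.0, 0.4]
finger_gap: 55.6
grip_force: 0.7
```

Call:
{"method": "apply_moves", "body": {"series": "0 0 0 0 -0.2;0 0 0 0 -0.2"}}

```text
time: 9.87
tool_pos: [446.5, 109.1, 2.5]
tcp_rot: [-179.9, -0.0, 87.0]
ft_force: [-5.9, 0.7, 6.4]
finger_gap: 51.6
grip_force: 5.9
```

```bash
cat > bar.py <<'E'
import sys
from meas import *
ex=np.array([.9984,-.0567]); ey=np.array([.0567,.9984])
st=sense(); print(st["time"].__round__(2),st["tool_pos"].round(1),"gap",round(st["finger_gap"],1),"grip",round(st["grip_force"],1),st["ft_force"].round(1))
for n in ("top","side"):
    s=snapshot(n); np.savez(f"pics/{n}_{sys.argv[1]}.npz",**s)
    f=s["frame"]; hsv=cv2.cvtColor(f,cv2.COLOR_BGR2HSV)
    if n=="top":
        m=cv2.inRange(hsv,(0,0,150),(180,60,255))
        r=[onplane(s,np.argwhere(m[150:320,[c]]).take([0],0)*0+[c,0],28) for c in []]
        for c in (335,345,355):
            col=np.nonzero(m[150:330,c])[0]+150
            segs=np.split(col,np.nonzero(np.diff(col)>3)[0]+1)
            print(n,c,[(q[0],q[-1],(onplane(s,[(c,q.mean())],28)[0,:2]@ex).round(1)) for q in segs if len(q)>3])
    for o in staves(s,None,300)[0]:
        if 450<o[0][0]<650 and -150<o[0][1]<50: print(n,*o[:5],"ctr",(o[0]@ex).round(1),(o[0]@ey).round(1))
E
python3 bar.py a
```

```text
9.87 [446.5 109.1   2.5] gap 51.6 grip 5.9 [-5.9  0.7  6.4]
top 335 [(np.int64(192), np.int64(201), np.float64(632.5)), (np.int64(273), np.int64(282), np.float64(462.1))]
top 345 [(np.int64(192), np.int64(201), np.float64(633.4)), (np.int64(273), np.int64(281), np.float64(464.0))]
top 355 [(np.int64(195), np.int64(202), np.float64(630.1)), (np.int64(274), np.int64(281), np.float64(463.9))]
top [503.2 -42.5] [141.6  36.6] 85.96 [ 480.8 -112.9] [524.9  27.6] ctr 504.8 -13.9
top [562.8 -48.9] [149.9  76.9] 86.47 [ 521.  -124.7] [603.6  26.9] ctr 564.7 -16.9
side [562.9 -61.7] [161.8  75.5] 86.46 [ 522.3 -143.7] [603.8  21.2] ctr 565.5 -29.7
side [504.5 -58.1] [163.   34.1] 85.91 [ 482.4 -140.5] [526.7  22.3] ctr 507.0 -29.4
```

Call:
{"method": "apply_moves", "body": {"series": "0 0 0 0 -0.1;0 0 0 0 0;0 0 0 0 0.1;0 0 0 0 0.2;0 0 0 0 0.2"}}

```text
time: 10.38
tool_pos: [446.7, 109.3, 3.1]
tcp_rot: [-179.9, -0.0, 87.0]
ft_force: [-8.1, 0.7, 11.5]
finger_gap: 34.7
grip_force: 19.0
```

Call:
{"method": "apply_moves", "body": {"series": "0 0 0 0 0.2;0 0 0 0 0.2"}}

```text
time: 10.55
tool_pos: [446.7, 109.3, 3.0]
tcp_rot: [-179.9, -0.0, 87.0]
ft_force: [-8.0, 0.6, 10.7]
finger_gap: 34.6
grip_force: 19.0
```

```bash
python3 bar.py b
```

```text
10.55 [446.7 109.3   3. ] gap 34.6 grip 19.0 [-8.   0.6 10.7]
top 335 [(np.int64(192), np.int64(201), np.float64(632.5)), (np.int64(270), np.int64(279), np.float64(468.3))]
top 345 [(np.int64(192), np.int64(201), np.float64(633.4)), (np.int64(270), np.int64(278), np.float64(470.3))]
top 355 [(np.int64(195), np.int64(202), np.float64(630.1)), (np.int64(271), np.int64(278), np.float64(470.2))]
top [543.8 -47.5] [151.1 113.9] 87.03 [ 485.  -124.7] [603.6  27.5] ctr 545.6 -16.6
side [545.2 -61.2] [162.7 111.5] 85.82 [ 484.5 -143.7] [603.8  21.2] ctr 547.8 -30.2
```

Full squeeze reached: gap 34.6 mm, and the jaw spacing shrank about 6 mm because the body slid +6 mm. From here I'll shift the tool with the grip on each release and squeeze so the clamp stays still.

Call:
{"method": "apply_moves", "body": {"series": "0 0.012 0 0 0;0 0.012 0 0 -0.2;0 0.008 -0.003 0 -0.4;0 0 0 0 -0.4;0 0 0 0 -0.4"}}

```text
time: 11.07
tool_pos: [457.3, 108.4, 3.3]
tcp_rot: [180.0, -0.0, 87.0]
ft_force: [-0.4, 0.7, 0.0]
finger_gap: 59.5
grip_force: 0.0
```

Call:
{"method": "apply_moves", "body": {"series": "0 -0.008 0 0 -0.2;0 -0.012 0 0 0;0 -0.012 0 0 0.2;0 0 0 0 0.2;0 0 0 0 0.2"}}

```text
time: 11.48
tool_pos: [447.0, 108.9, 3.8]
tcp_rot: [180.0, 0.0, 87.0]
ft_force: [-4.3, -1.3, 9.5]
finger_gap: 34.9
grip_force: 19.6
```

```bash
python3 bar.py c
```

```text
11.48 [447.  108.9   3.8] gap 34.9 grip 19.6 [-4.3 -1.3  9.5]
top 335 [(np.int64(194), np.int64(204), np.float64(627.2)), (np.int64(269), np.int64(279), np.float64(469.4))]
top 345 [(np.int64(195), np.int64(204), np.float64(627.1)), (np.int64(270), np.int64(277), np.float64(471.3))]
top 355 [(np.int64(198), np.int64(205), np.float64(623.8)), (np.int64(271), np.int64(278), np.float64(470.2))]
top [544.5 -47.7] [149.9 113.8] 86.28 [ 485.  -124.7] [603.6  27.5] ctr 546.3 -16.8
side [545.3 -61. ] [163.1 111.5] 85.82 [ 485.7 -143.7] [603.8  22.7] ctr 547.9 -30.0
```

Call:
{"method": "apply_moves", "body": {"series": "0 0.012 0 0 0;0 0.012 0 0 -0.2;0 0.008 0 0 -0.4;0 0 0 0 -0.4;0 0 0 0 -0.4"}}

```text
time: 12.0
tool_pos: [456.8, 108.4, 2.9]
tcp_rot: [-180.0, 0.0, 87.0]
ft_force: [0.3, 0.1, -0.3]
finger_gap: 60.0
grip_force: 0.0
```

Call:
{"method": "apply_moves", "body": {"series": "0 -0.008 0 0 -0.2;0 -0.012 0 0 0;0 -0.012 0 0 0.2;0 0 0 0 0.2;0 0 0 0 0.2"}}

```text
time: 12.42
tool_pos: [447.0, 108.9, 3.8]
tcp_rot: [180.0, 0.0, 87.0]
ft_force: [-3.9, -0.5, 10.1]
finger_gap: 34.5
grip_force: 19.6
```

Call:
{"method": "apply_moves", "body": {"series": "0 0.012 0 0 0;0 0.012 0 0 -0.2;0 0.008 0 0 -0.4;0 0 0 0 -0.4;0 0 0 0 -0.4"}}

```text
time: 12.83
tool_pos: [456.7, 108.4, 2.9]
tcp_rot: [-180.0, 0.0, 87.0]
ft_force: [-0.3, 0.7, 1.0]
finger_gap: 59.8
grip_force: 0.0
```

Call:
{"method": "apply_moves", "body": {"series": "0 -0.008 0 0 -0.2;0 -0.012 0 0 0;0 -0.012 0 0 0.2;0 0 0 0 0.2;0 0 0 0 0.2"}}

```text
time: 13.25
tool_pos: [447.1, 108.9, 3.8]
tcp_rot: [180.0, 0.0, 87.0]
ft_force: [-3.1, -1.0, 8.9]
finger_gap: 34.7
grip_force: 19.9
```

```bash
python3 bar.py d
python3 - <<'E'
import cv2
from h import *
st,s,T=wrist(); np.savez("pics/wd.npz",T=T,**s)
a=np.load("pics/top_d.npz")["frame"][180:330,240:420]
b=np.load("pics/side_d.npz")["frame"][200:310,260:400]
a=cv2.resize(a,(480,400),interpolation=cv2.INTER_CUBIC)
b=cv2.resize(b,(320,252),interpolation=cv2.INTER_CUBIC)
c=np.zeros((400,800,3),np.uint8); c[:,:480]=a; c[:252,480:]=b
cv2.imwrite("pics/d.png",c)
E
```

```text
13.25 [447.1 108.9   3.8] gap 34.7 grip 19.9 [-3.1 -1.   8.9]
top 335 [(np.int64(199), np.int64(209), np.float64(616.6)), (np.int64(269), np.int64(279), np.float64(469.4))]
top 345 [(np.int64(200), np.int64(209), np.float64(616.5)), (np.int64(269), np.int64(277), np.float64(472.4))]
top 355 [(np.int64(203), np.int64(210), np.float64(613.2)), (np.int64(270), np.int64(277), np.float64(472.2))]
top [541.7 -46.7] [150.9 104.7] 85.87 [ 487.1 -124.7] [597.2  27.5] ctr 543.5 -15.9
side [542.6 -59.5] [165.8 102. ] 85.82 [ 486.5 -142.9] [598.   23.2] ctr 545.1 -28.6
```

View pics/d.png

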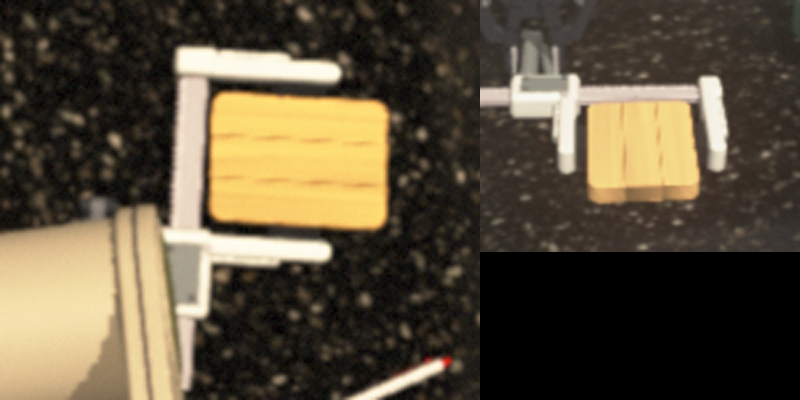

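The crops show the staves closed into one block with flush ends. The far pad is on stave 3, and only a small gap is left at the near pad. I'll release, then squeeze slowly while watching the force.

Call:
{"method": "apply_moves", "body": {"series": "0 0.012 0 0 0;0 0.012 0 0 -0.2;0 0.008 0 0 -0.4;0 0 0 0 -0.4;0 0 0 0 -0.4"}}

```text
time: 13.82
tool_pos: [456.7, 108.4, 2.9]
tcp_rot: [-180.0, 0.0, 87.0]
ft_force: [-1.2, -0.6, -0.1]
finger_gap: 59.7
grip_force: 0.0
```

Call:
{"method": "apply_moves", "body": {"series": "0 -0.008 0 0 -0.2;0 -0.004 0 0 -0.2"}}

```text
time: 13.98
tool_pos: [453.4, 108.6, 3.3]
tcp_rot: [180.0, -0.0, 87.0]
ft_force: [1.8, -0.0, 0.9]
finger_gap: 51.1
grip_force: 0.9
```

Call:
{"method": "apply_moves", "body": {"series": "0 -0.005 0 0 -0.1;0 0 0 0 -0.1"}}

```text
time: 14.15
tool_pos: [452.3, 108.7, 3.6]
tcp_rot: [179.9, -0.0, 87.0]
ft_force: [4.5, -1.6, 0.8]
finger_gap: 46.9
grip_force: 1.9
```

Call:
{"method": "apply_moves", "body": {"series": "0 -0.006 0 0 0;0 0 0 0 0"}}

```text
time: 14.32
tool_pos: [450.6, 108.8, 3.8]
tcp_rot: [179.9, -0.0, 87.0]
ft_force: [3.1, -1.3, 5.9]
finger_gap: 42.7
grip_force: 5.1
```

Call:
{"method": "apply_moves", "body": {"series": "0 -0.006 0 0 0.1;0 0 0 0 0.1"}}

```text
time: 14.48
tool_pos: [448.8, 108.9, 4.0]
tcp_rot: [179.9, -0.0, 87.0]
ft_force: [-0.3, -1.7, 8.0]
finger_gap: 38.7
grip_force: 8.9
```

Call:
{"method": "apply_moves", "body": {"series": "0 -0.003 0 0 0.15;0 0 0 0 0.15"}}

```text
time: 14.65
tool_pos: [448.0, 108.9, 4.1]
tcp_rot: [179.9, 0.0, 87.0]
ft_force: [0.5, -1.4, 10.5]
finger_gap: 36.6
grip_force: 11.5
```

```bash
python3 bar.py e
```

```text
14.65 [448.  108.9   4.1] gap 36.6 grip 11.5 [ 0.5 -1.4 10.5]
top 335 [(np.int64(201), np.int64(210), np.float64(613.4)), (np.int64(269), np.int64(278), np.float64(470.4))]
top 345 [(np.int64(202), np.int64(211), np.float64(612.2)), (np.int64(269), np.int64(276), np.float64(473.4))]
top 355 [(np.int64(204), np.int64(211), np.float64(611.0)), (np.int64(270), np.int64(277), np.float64(472.2))]
top [540.6 -43.3] [144.2 104.6] 86.38 [ 485.  -116.1] [595.1  27.5] ctr 542.2 -12.6
side [541.  -59.2] [165.7 103.1] 86.4 [ 486.2 -140.7] [596.4  23.6] ctr 543.5 -28.4
```

```bash
cat > inner.py <<'E'
import sys
from meas import *
ex=np.array([.9984,-.0567]); ey=np.array([.0567,.9984])
for k in sys.argv[1:]:
    s=dict(np.load(f"pics/{k}.npz")); g=cv2.cvtColor(s["frame"],cv2.COLOR_BGR2GRAY).astype(float)
    o=[]
    for c in range(336,360,2):
        col=g[:,c-1:c+2].mean(1)
        far=190+np.argmax(col[190:216]); near=262+np.argmax(col[262:285])
        def cross(i,d,lev=150):
            while col[i]>lev: i+=d
            return i-d+d*(col[i-d]-lev)/(col[i-d]-col[i])
        a=[onplane(s,[(c,cross(i,d))],28)[0,:2]@ex for i,d in((far,-1),(far,1),(near,-1),(near,1))]
        o.append(a)
    o=np.median(o,0); print(k,"far out/in, near in/out",o.round(1),"inner dist",(o[1]-o[2]).round(1),"outer",(o[0]-o[3]).round(1))
E
python3 inner.py top0 top_a top_b top_c top_d top_e
python3 - <<'E'
import numpy as np,cv2
g=cv2.cvtColor(np.load("pics/top_e.npz")["frame"],cv2.COLOR_BGR2GRAY)
for c in (340,350): print(g[195:225,c].tolist(),g[255:285,c].tolist())
E
```

```text
top0 far out/in, near in/out [642.  622.1 471.4 454.8] inner dist 150.8 outer 187.2
top_a far out/in, near in/out [643.  622.8 472.  455.6] inner dist 150.8 outer 187.4
top_b far out/in, near in/out [642.6 622.1 479.  462.2] inner dist 143.1 outer 180.4
top_c far out/in, near in/out [637.4 616.6 479.4 462.7] inner dist 137.2 outer 174.7
top_d far out/in, near in/out [625.8 605.7 480.5 463.9] inner dist 125.3 outer 161.9
top_e far out/in, near in/out [621.6 602.4 481.4 464.8] inner dist 121.1 outer 156.8
[24, 15, 30, 32, 32, 67, 153, 225, 237, 244, 249, 250, 250, 249, 243, 211, 142, 80, 44, 27, 84, 168, 209, 220, 219, 218, 217, 214, 213, 216] [206, 208, 207, 209, 206, 208, 208, 202, 178, 120, 58, 30, 49, 98, 184, 242, 250, 250, 250, 248, 236, 218, 231, 219, 146, 65, 17, 20, 23, 24]
[33, 66, 98, 107, 93, 70, 54, 51, 114, 213, 245, 250, 250, 250, 248, 233, 176, 106, 59, 43, 51, 112, 191, 219, 221, 219, 219, 217, 212, 215] [207, 208, 209, 210, 208, 208, 209, 210, 206, 159, 88, 53, 51, 84, 158, 226, 248, 251, 251, 249, 244, 219, 139, 64, 62, 87, 75, 49, 29, 22]
```

Jaw spacing gives bar ≈ 39.5–41 mm (tight at 36), and the 11.5 N squeeze implies about 10–13 N on the pads. I'll take the trigger the last mm and hold it there, then check that the ends are flush.

Call:
{"method": "apply_moves", "body": {"series": "0 -0.002 0 0 0.175;0 0 0 0 0.175;0 0 0 0 0.175;0 0 0 0 0.175;0 0 0 0 0.175"}}

```text
time: 15.17
tool_pos: [447.4, 108.9, 4.2]
tcp_rot: [179.9, 0.0, 87.0]
ft_force: [-0.1, -1.0, 10.2]
finger_gap: 35.7
grip_force: 12.8
```

Call:
{"method": "apply_moves", "body": {"series": "0 0 0 0 0.175;0 0 0 0 0.175;0 0 0 0 0.175;0 0 0 0 0.175;0 0 0 0 0.175"}}

```text
time: 15.58
tool_pos: [447.5, 108.9, 4.2]
tcp_rot: [179.9, 0.0, 87.0]
ft_force: [-0.3, -1.6, 10.5]
finger_gap: 35.3
grip_force: 12.8
```

```bash
python3 bar.py f; python3 inner.py top_f
python3 - <<'E'
import cv2
from h import *
a=np.load("pics/top_f.npz")["frame"][185:295,300:410]
b=np.load("pics/side_f.npz")["frame"][215:310,285:385]
a=cv2.resize(a,(400,400),interpolation=cv2.INTER_CUBIC)
b=cv2.resize(b,(400,380),interpolation=cv2.INTER_CUBIC)
c=np.zeros((400,800,3),np.uint8); c[:,:400]=a; c[:380,400:]=b
cv2.imwrite("pics/f.png",c)
# free-end edge per column strip in the top picture
s=dict(np.load("pics/top_f.npz")); hsv=cv2.cvtColor(s["frame"],cv2.COLOR_BGR2HSV)
m=cv2.inRange(hsv,(12,70,120),(30,255,255)); ey=np.array([.0567,.9984]);ex=np.array([.9984,-.0567])
g=s["frame"][:,:,1].astype(float)
for r in range(217,264,3):
    i=370
    while g[r,i]>110: i+=1
    x=i-1+(g[r,i-1]-110)/(g[r,i-1]-g[r,i]); P=onplane(s,[(x,r)],18)[0,:2]; print((P@ex).round(0),(P@ey).round(1),end="; ")
E
```

```text
15.58 [447.5 108.9   4.2] gap 35.3 grip 12.8 [-0.3 -1.6 10.5]
top 335 [(np.int64(202), np.int64(211), np.float64(611.3)), (np.int64(269), np.int64(278), np.float64(470.4))]
top 345 [(np.int64(202), np.int64(211), np.float64(612.2)), (np.int64(269), np.int64(276), np.float64(473.4))]
top 355 [(np.int64(205), np.int64(211), np.float64(610.0)), (np.int64(270), np.int64(277), np.float64(472.2))]
top [540.5 -43.3] [144.3 104.6] 86.38 [ 485.  -116.2] [595.1  27.6] ctr 542.1 -12.6
side [541.  -59.2] [166.  103.2] 86.04 [ 486.2 -140.7] [596.4  23.6] ctr 543.5 -28.4
top_f far out/in, near in/out [621.5 602.1 481.4 464.9] inner dist 120.7 outer 156.6
593.0 -51.7; 588.0 -80.2; 582.0 -82.6; 576.0 -83.2; 569.0 -83.1; 563.0 -84.0; 556.0 -83.5; 550.0 -83.8; 544.0 -83.8; 537.0 -84.0; 531.0 -83.9; 524.0 -83.6; 518.0 -85.1; 512.0 -85.2; 505.0 -85.4; 499.0 -84.5;
```

View pics/f.png

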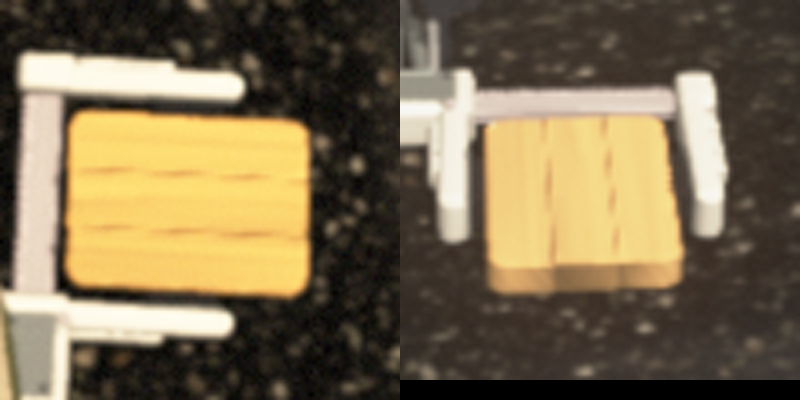

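The block is clamped with the pads compressed and the free ends visibly level. I'll compare the end steps with the pre-pump baseline to make sure of them.

Run:
```python
from h import *
ey=np.array([.0567,.9984]);ex=np.array([.9984,-.0567])
for k in("top_a","top_d","top_f"):
    s=dict(np.load(f"pics/{k}.npz")); g=s["frame"][:,:,1].astype(float); Q=[]
    for r in range(215,266):
        i=370
        while g[r,i]>110: i+=1
        if i<380: continue
        x=i-1+(g[r,i-1]-110)/(g[r,i-1]-g[r,i]); P=onplane(s,[(x,r)],18)[0,:2]; Q.append((P@ex,P@ey))
    Q=np.array(Q); e=Q[:,0]; hi=e.max(); lo=e.min()
    w=(hi-lo)/3
    print(k,[np.median(Q[(e>lo+j*w+6)&(e<lo+(j+1)*w-6),1]).round(2) for j in range(3)],lo.round(),hi.round())
s=dict(np.load("pics/side_f.npz")); g=s["frame"][:,:,1].astype(float)
print([(c,int(np.argmin(np.diff(g[270:295,c])))+270, (onplane(s,[(c,270+np.argmin(np.diff(g[270:295,c])))],0)[0,:2]@ey).round(1)) for c in range(312,350,3)])
```

```text
top_a [np.float64(-85.4), np.float64(-84.37), np.float64(-85.06)] 493.0 599.0
top_d [np.float64(-85.32), np.float64(-84.18), np.float64(-84.18)] 492.0 592.0
top_f [np.float64(-85.18), np.float64(-83.86), np.float64(-83.06)] 492.0 592.0
[(312, 287, np.float64(-84.0)), (315, 287, np.float64(-84.2)), (318, 281, np.float64(-63.9)), (321, 281, np.float64(-64.2)), (324, 280, np.float64(-60.9)), (327, 280, np.float64(-61.2)), (330, 280, np.float64(-61.5)), (333, 280, np.float64(-61.8)), (336, 280, np.float64(-62.0)), (339, 280, np.float64(-62.3)), (342, 280, np.float64(-62.6)), (345, 286, np.float64(-83.5)), (348, 286, np.float64(-83.8))]
```

```bash
python3 -c "
from bench import hand_in; print(hand_in())"
```

```text
the job is handed in; nothing more can be done
None
```

I've handed in the job: the board is clamped and the trigger is still held squeezed (12.8 N grip, roughly 10–15 N on the pads by estimate), with the stave ends flush to within about 2 mm, at 15.6 s of the 61 s allowed; the mug, tape roll and pen were never touched.

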